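Hang the wash pail on the drip hook

ROBOT

A 6-joint arm with a two-finger parallel gripper is mounted at the origin on the work surface. World frame = base frame: x ahead of the robot, y to its left, z up, the work surface at z = 0. Lengths are in m, angles in degrees, forces in N, time in s.
With the tool pointing down it reaches from about 0.325 to 0.85 m from the base axis. Payload 15.5 kg.
Tool frame: the origin (TCP) lies midway between the tips of the shut fingers; the grasp point (between the pads) lies 19 mm behind it; y points along the fingers, x is the direction in which the jaws open and shut, and the axes are right-handed (so a half turn about y gives the same grasp; the last joint's range is limited). The gripper opens to 91 mm and grips with 3 to 60 N. Pads are 32 mm wide; open, the fingers measure 118 mm over their backs; the gripper's body (76 mm by 178 mm) begins 60 mm behind the grasp point.
Start: joints at [-78.696, 28.281, 77.091, -0, 74.628, -5.472], TCP at [0.18, -0.598, 0.214] pointing down, gripper open.
Joint ranges: [-166.48, 166.48], [-47.26, 123.95], [12.59, 153.08], [-70.14, 250.14], [6.76, 159.57], [-176.63, 176.63]. Speed limits (degrees/s): [108.29, 108.29, 147.25, 172.46, 172.46, 172.46].

INTERFACE

Orientations are given as a 3x3 rotation matrix whose columns are the frame's x, y, z axes.
In Python, from bench import ctrl gives the robot as it stands. The module is installed in compiled form; this text tells all that it offers. Calls block until the motion is done:
- ctrl.goto(position, orientation): joint-space move of the TCP to a pose.
- ctrl.move_l(position, vel=0.15, ori=None, contact_N=None): straight line of the TCP; ori=None keeps the orientation; vel is the mean speed in m/s. With contact_N (N) it stops when the force on the tool has changed by that much, and returns True; else False.
- ctrl.movej(angles): joint-space move.
- ctrl.command_gripper(opening): opening from 0.0 (shut) to 1.0 (fully open); the grip force is fixed at half the most; returns when the fingers have stopped.
- ctrl.sleep(seconds).
- ctrl.ik(position, orientation): joint angles nearest the present ones, or None.
- ctrl.read_camera(name): name is "scene" or "top" or "wrist"; returns the picture (384x512x3 uint8, blue, green, red); there is no depth.
- ctrl.camera_params(name): a dict with "fx", "fy", "cx", "cy" (pixels), "pose" (4x4, takes a point from camera to world coordinates); the wrist camera has in their place "T_tool_cam" (4x4, takes a point from camera to tool coordinates, whose origin is the TCP and whose axes are the tool frame's). Camera axes: x right, y up, looking along -z (the intrinsics and any distortion apply to the point x, -y, -z); pixel columns grow to the right and rows downward; lengths in m; the calibration is good to about 2 mm. A picture is of the moment at which its call begins: read the wrist's pose just before it. camera_params takes no time and is no camera call.
A pose or a line that the arm cannot do raises ctrl.MotionError and nothing moves.
- ctrl.sign_off(): hands the job in, once; it reports no verdict.
Readings, each from a call of its own:
- ctrl.current_t(): time.
- ctrl.current_q(): joint angles.
- ctrl.current_dq(): joint speeds.
- ctrl.current_effort(): joint torques, N m.
- ctrl.current_tool_pos(): TCP position.
- ctrl.current_eef_rot(): TCP orientation.
- ctrl.current_contact_force(): force on the tool from outside, world axes, zero at the start.
- ctrl.current_wrist_torque(): the same for the moment, N m.
- ctrl.current_grip_width(): opening from 0.0 (shut) to 1.0 (fully open).
Only numpy, scipy, OpenCV 4.12 (cv2) and the standard library are available. Lean on these libraries where they do the work, as an engineer would, in place of code of your own. Each camera call takes 0.05 s, during which the arm holds its last target. There are 200 camera calls.

TASK

Swing the folded-down wire handle of the small steel wash pail fully upright while the pail stays in its nest, then lift the pail out by that handle and hang it in the notches of the two-prong drip hook. Let the sprung hook gently take the pail's weight before you let go (where the hook is clamped on its post must be felt or seen), keep the pail level, do not knock or force the stand, and leave the bottle, the cup and the stepped block alone.

Things in the scene. Friction and masses are not known exactly. Their poses are not given: they have to be found in the camera images.
- pail: Open round stainless pail, outside diameter 80, height 60, wall 2 (mm), mass 0.3 to 0.6 kg with its handle. Origin: centre of its underside; z up its axis. Its two ears (hinge of the wire handle) are at +y and -y, 54 above the underside. It stands loosely in the nest's pocket (about 1.7 play all round) and can tip or wedge a little there.
- bail: The pail's wire handle, a square U of 6 mm steel wire, arms at y = +50 and -50. Origin: on the hinge line at the pail's axis, 54 above the underside; z points to the crossbar's centre, y along the hinge. Starts folded down to the pail's -x side, 75 to 97 degrees from upright; upright: its z parallel to the pail's z (it can go 9 degrees beyond). Hinge friction (0.06 N m) keeps it at any angle.
- crown (a point): Centre of the handle's crossbar, 106 mm from the hinge line: a black round grip sleeve, diameter 9, length 34 along the wire, that turns easily on the wire; bare wire of diameter 6 goes on to 42 mm either side. With the handle upright it is 160 above the pail's underside.
- nest: Fixed square black plastic block 110 x 110 x 30 mm with a round pocket 83.5 wide and 24 deep, in which the pail stands 6 above the table. Origin: centre of its underside.
- stand: Fixed drip stand. Origin: on the table plumb below the bottom of the hook's notches; z up; the prongs point along -x. Foot plate 170 x 120 x 6 mm (x -40 to +130); post at x 99 to 121, 296 high. A black carriage on the post, clamped at a height that differs every time and is not told, carries the hook: two parallel 8 mm steel prongs at y = +30 and -30, 52 free between them.
- prong_tips (a point): Point on the table plumb below the middle between the two prong tips (stand x = -24). Each prong has a V notch 48 wide, its lowest upper surface at stand x = 0, 215 to 255 mm above the table; tip and level rear part (x 24 to 78) rise 20 above that. A tie joins the prongs at x = 78. The handle's crossbar rests in both notches, parallel to stand y, its sleeve between the prongs.
- post_top (a point): Top of the stand's post, 296 mm above the table. The hook is sprung: it gives 1 mm per 1.2 N, at most 25; more than 14 N forces it. Bring the pail in level from beyond the tips (stand -x), each prong passing between crossbar and pail rim (100 mm of window); a crossbar centre 290 above the table clears tips and rim at every clamp height. Then lower.
- solvent: Bystander: white bottle with dark cap, diameter 52, 100 high. Origin: centre of its underside.
- riser: Bystander: small aluminium stepped block 50 x 40 x 30 mm. Origin: centre of its underside.
- cup: Bystander: open steel cup, diameter 60, 50 high. Origin: centre of its underside.
Not all that is in view belongs to the job. There is more than one size of the pail; the job needs the smallest.

How it is judged:
By the outcome, as a careful person would: the job done as asked, in the order asked, and still so for the second after the job is handed in, with the robot touching nothing.
It also fails if it takes over 69 s, if anything falls off the work surface, if the arm or the gripper's body presses on something with over 40 N, if the wrist force passes 120 N, or if a joint passes its speed limit or range.

## Working session

There is one attempt and no reset: what is moved stays moved. The work goes in short steps, each a Python script; the robot and the scene stay as the last script left them, time stands still between calls to the robot, and variables do not carry over. Pictures are saved under pics/ and viewed, about 8 in all and at most 12, crops included, and the job is handed in when it is done.

```bash
mkdir -p pics
python3 - <<'E'
from bench import ctrl
import cv2,numpy as np
np.set_printoptions(precision=4,suppress=True)
for n in ("scene","top"):
    cv2.imwrite(f"pics/{n}0.png",cv2.resize(ctrl.read_camera(n),(800,600),interpolation=cv2.INTER_CUBIC))
    print(n,ctrl.camera_params(n))
print(ctrl.camera_params("wrist"),ctrl.current_eef_rot())
E
```

```text
scene {'fx': 385.2273892014555, 'fy': 385.2273892014555, 'cx': 255.6860089924181, 'cy': 190.38385887144204, 'pose': array([[ 0.1256, -0.639 ,  0.7588,  1.2176],
       [ 0.9921,  0.0837, -0.0937, -0.1056],
       [-0.0037,  0.7646,  0.6445,  0.7961],
       [ 0.    ,  0.    ,  0.    ,  1.    ]])}
top {'fx': 352.20253062826197, 'fy': 352.20253062826197, 'cx': 258.3627976520848, 'cy': 187.32275556902366, 'pose': array([[-0.0197,  0.9964, -0.0829,  0.4434],
       [-0.9998, -0.0202, -0.0045, -0.0241],
       [-0.0061,  0.0828,  0.9965,  1.1845],
       [ 0.    ,  0.    ,  0.    ,  1.    ]])}
{'fx': 274.31886359470525, 'fy': 274.31886359470525, 'cx': 256.1547419404373, 'cy': 194.14463553320383, 'T_tool_cam': array([[ 1.    ,  0.0002, -0.0005, -0.0001],
       [-0.0005,  0.2863, -0.9582, -0.1712],
       [-0.    ,  0.9582,  0.2863,  0.08  ],
       [ 0.    ,  0.    ,  0.    ,  1.    ]])} [[ 0.2886 -0.0002  0.9574]
 [-0.9574  0.0011  0.2886]
 [-0.0011 -1.      0.0001]]
```

View pics/scene0.png

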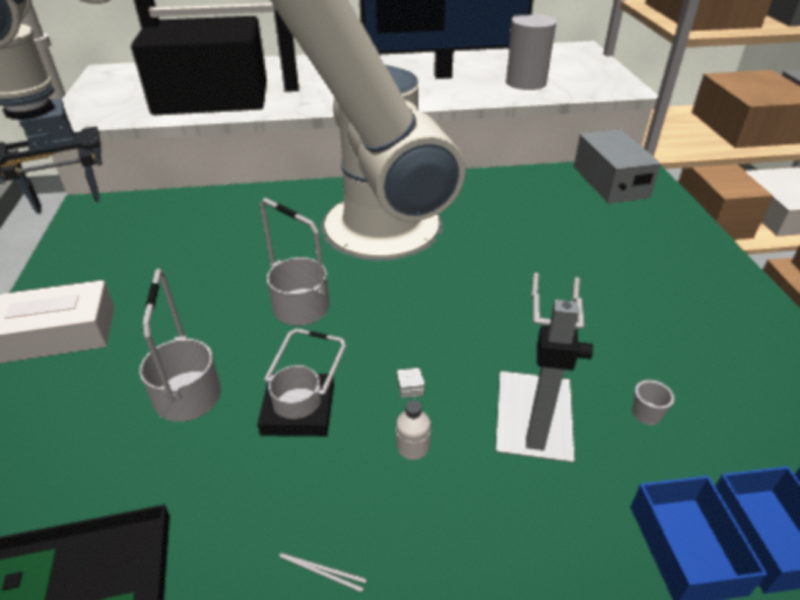

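View pics/top0.png

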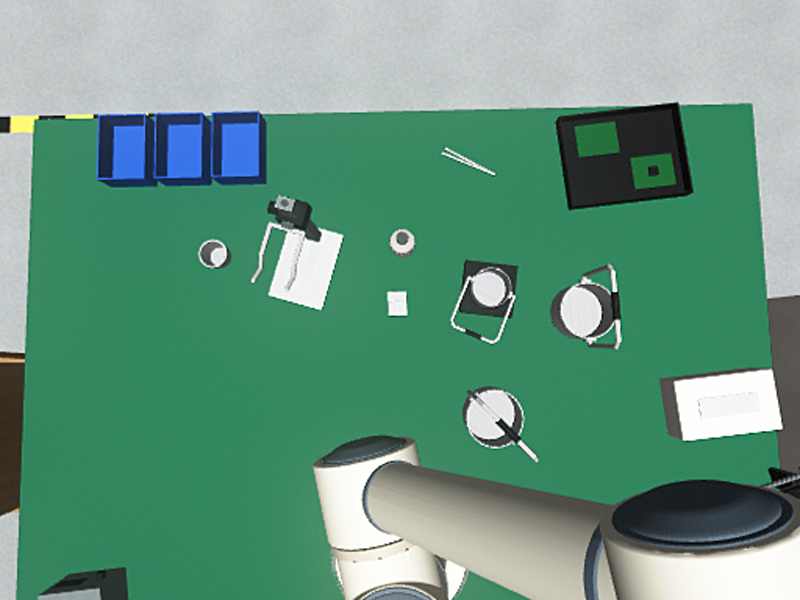

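The nest pail is at about (491,287) in the top view, its handle folded toward the robot with the crossbar at about (475,335). The drip stand's foot plate is at about (308,268), and its prong tips are near (253,280) and (290,288). Next I'll make zoomed crops to get accurate points.

```bash
cat > crop.py <<'E'
import cv2,numpy as np
def patch(img,x0,y0,w,h,W,H):
    p=cv2.resize(img[y0:y0+h,x0:x0+w],(W,H),interpolation=cv2.INTER_CUBIC)
    for i in range(0,w,10):
        X=int((i)*W/w); cv2.line(p,(X,0),(X,6 if (x0+i)%20 else 12),(0,0,255),1); 
        if i%20==0: cv2.putText(p,str(x0+i),(X+2,12),0,.35,(0,255,255),1)
    for j in range(0,h,10):
        Y=int(j*H/h); cv2.line(p,(0,Y),(8,Y),(0,0,255),1)
        if j%20==0: cv2.putText(p,str(y0+j),(2,Y+12),0,.35,(0,255,255),1)
    return p
E
python3 - <<'E'
from bench import ctrl
import cv2,numpy as np
from crop import patch
t=ctrl.read_camera("top"); s=ctrl.read_camera("scene")
cv2.imwrite("top.png",t);cv2.imwrite("scene.png",s)
a=np.vstack([np.hstack([patch(t,280,160,60,65,400,300*65*4//260),patch(t,155,120,70,80,400,300)]),
 np.hstack([patch(s,160,205,70,75,400,300),patch(s,310,165,70,135,400,300)])])
# uniform aspect instead
a=np.vstack([np.hstack([patch(t,280,160,80,60,400,300),patch(t,150,120,100,80,400,320)[:300]]),
 np.hstack([patch(s,155,205,80,75,400,375)[:300] if 0 else patch(s,150,205,100,75,400,300),patch(s,290,165,180,135,400,300)])])
cv2.imwrite("pics/crops1.png",a)
E
```

```text
(no output)
```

View pics/crops1.png

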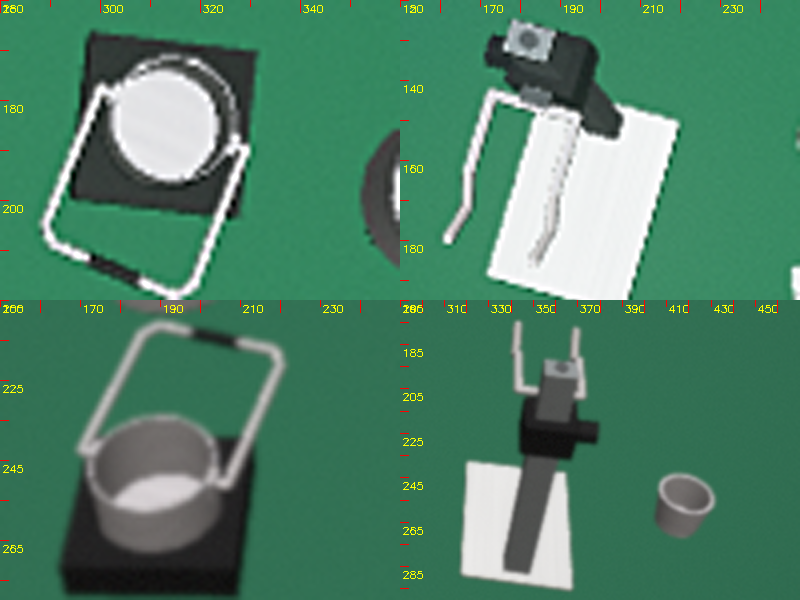

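Crops, in original pixel coordinates:

| Camera | Feature | Pixels |
|---|---|---|
| Top | Ears | (301,178.4), (328.6,189.6) |
| Top | Crown | (302.8,213.8) |
| Top | Prong tips | (161.8,180.3), (183.8,185.5) |
| Scene | Ears | (170.5,242), (205.5,251) |
| Scene | Crown | (203,214) |
| Scene | Prong tips | (343,175), (369,178) |

I'll fit both models to these.

```bash
cat > fit.py <<'E'
import numpy as np
from bench import ctrl
from scipy.optimize import least_squares
C={n:ctrl.camera_params(n) for n in("top","scene")}
def proj(P,c,pose=None):
    T=np.linalg.inv(c["pose"] if pose is None else pose); p=T[:3,:3]@P+T[:3,3]
    return np.array([c["cx"]+c["fx"]*p[0]/-p[2], c["cy"]+c["fy"]*-p[1]/-p[2]])
def R(a): return np.array([[np.cos(a),-np.sin(a),0],[np.sin(a),np.cos(a),0],[0,0,1]])
def pail(p):
    x,y,a,th=p; o=np.array([x,y,.060]); f=lambda v:o+R(a)@np.array(v)
    n=lambda v:np.array([x,y,0])+R(p[2]*0)@np.array(v)
    z=np.array([-np.sin(th),0,np.cos(th)])*.106
    return {"eP":f([0,.05,0]),"eM":f([0,-.05,0]),"cr":f(z)}
def stand(p):
    x,y,a,h=p; f=lambda *v:np.array([x,y,0])+R(a)@np.array(v)
    d={f"pl{i}{j}":f((-.04,.13)[i],(-.06,.06)[j],.006) for i in(0,1) for j in(0,1)}
    for j,s in enumerate((-.03,.03)):
        d[f"t{j}"]=f(-.024,s,h+.016); d[f"tie{j}"]=f(.078,s,h+.016); d[f"n{j}"]=f(0,s,h-.003)
    d["post"]=f(.11,0,.296); return d
def fit(model,p0,obs):
    r=lambda p:np.concatenate([proj(model(p)[k],C[c])-np.array(uv) for c,k,uv in obs])
    s=least_squares(r,p0,loss="soft_l1",x_scale=[.01,.01,.1,.02]); 
    for o,e in zip(obs,r(s.x).reshape(-1,2)): print(o[0],o[1],e.round(1))
    return s.x
E
python3 - <<'E'
from fit import *
o=[("top","eM",(301,178.4)),("top","eP",(328.6,189.6)),("top","cr",(302.8,213.8)),
("scene","eM",(205.5,251)),("scene","eP",(170.5,242)),("scene","cr",(203.25,214.25))]
def flip(o): return [(c,{"eM":"eP","eP":"eM"}.get(k,k),u) for c,k,u in o]
for oo in (o,flip(o)):
    p=fit(pail,[.65,-.18,0.3,1.4],oo);print("pail",p,np.degrees(p[2:]))
S=[("top","t1",(161.75,180.25)),("top","t0",(183.75,185.5)),("top","n1",(167,171.25)),("top","n0",(187.75,177)),
("top","pl11",(0,0))][:4]+[("top","tie1",(173,143.5)),("top","pl10",(220,150.75)),("top","pl01",(171.75,188)),("top","pl00",(206.1,197.8)),("top","post",(182.3,130)),
("scene","pl01",(364.3,241.5)),("scene","pl00",(320.6,237.5)),("scene","pl11",(367.4,294.6)),("scene","pl10",(317.5,288.3)),
("scene","t0",(342.7,175.4)),("scene","t1",(369.2,177.6)),("scene","post",(362,195.2)),("scene","tie0",(343.1,205)),("scene","tie1",(372.4,208.2))]
p=fit(stand,[.7,.22,-.3,.235],S);print("stand",p,np.degrees(p[2]))
E
```

```text
top eM [ 2. -1.]
top eP [-54.2  -0. ]
top cr [-0.4 -0.2]
scene eM [-4.2 -0.2]
scene eP [66.5 -5.6]
scene cr [-0.6  0. ]
pail [ 0.54740353 -0.11649719  0.38190488  1.42415461] [21.88153779 81.59804875]
top eP [-1.2 -0.9]
top eM [0.1 0.1]
top cr [-0.6 -0.1]
scene eP [ 0.  -0.6]
scene eM [-1.2 -0.2]
scene cr [-0.3 -0. ]
pail [ 0.5454089  -0.19803316 -0.42311845  1.42544518] [-24.24290154  81.67199271]
top t1 [-0.  -1.4]
top t0 [-0.8 -0.8]
top n1 [-0.9  0. ]
top n0 [-0.9 -0. ]
top tie1 [-0.6 -0.4]
top pl10 [-0.9 -1.2]
top pl01 [-0.7  0.4]
top pl00 [-0.8  0. ]
top post [-0.9 -0.5]
scene pl01 [-0.8  0.5]
scene pl00 [-1.2 -0.6]
scene pl11 [-0.3 -0.5]
scene pl10 [-0.6 -0.8]
scene t0 [-0.6  0.5]
scene t1 [-1.   0.8]
scene post [ 0.3 -0.2]
scene tie0 [-0.6 -0.3]
scene tie1 [-1.3 -0.5]
stand [ 0.56501791  0.20598065 -0.28715445  0.22110456] -16.452737853977066
```

The fit is good, under 1.5 px:

| Item | Position (m) | Other |
|---|---|---|
| Pail | (.545,-.198) | yaw -24.2°, handle 81.7° from upright |
| Stand | (.565,.206) | yaw -16.5°, notch height about .221 |

I'll move high over the other pails and refine with the wrist camera.

Run:
```python
from bench import ctrl
from fit import *
import cv2
from crop import patch
def ori(a): c,s=np.cos(a),np.sin(a); return np.array([[c,0,-s],[s,0,c],[0,-1,0]])
a=np.radians(-24.24); O=ori(a)
ctrl.goto([.18,-.598,.38],ctrl.current_eef_rot())
P=np.array([.5454,-.198,0])+R(a)@np.array([-.06,0,0])
ctrl.goto([P[0],P[1],.38],O); ctrl.goto([P[0],P[1],.24],O); ctrl.sleep(.2)
p=ctrl.current_tool_pos(); r=ctrl.current_eef_rot(); im=ctrl.read_camera("wrist")
cv2.imwrite("w1.png",im); np.savez("w1.npz",p=p,r=r)
print(ctrl.current_t(),p,ctrl.current_contact_force(),ctrl.current_q())
cv2.imwrite("pics/w1.png",patch(im,0,0,512,384,800,600))
```

```text
3.6667 [ 0.49167998 -0.17394583  0.24171749] [ 0.43700106 -0.43937919  0.80142289] [-2.60411413e+01  1.82327927e+01  8.94987540e+01 -9.37339559e-05
  7.21180187e+01 -1.79431372e+00]
```

View pics/w1.png

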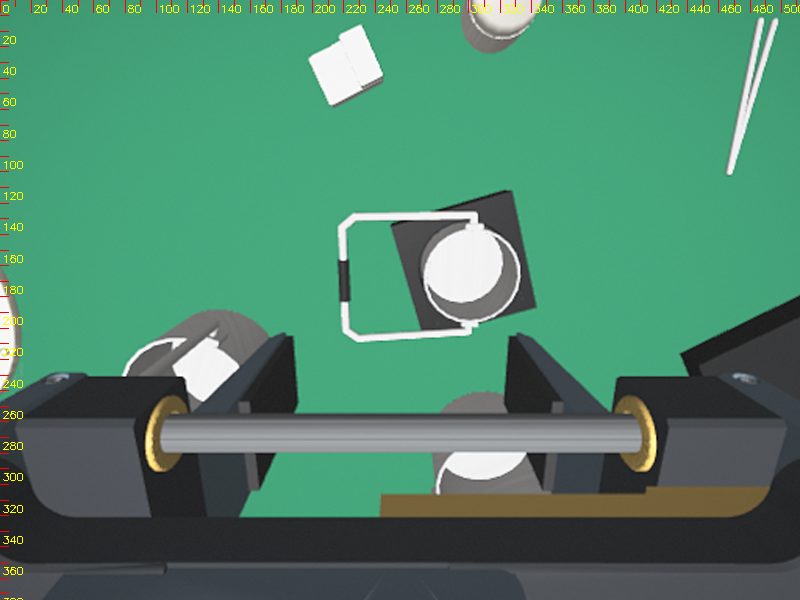

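The wrist view shows the folded handle clearly, in original pixels: ears (305.7,138.1) and (301.3,211.7), crown (220,179.7), crossbar ends (219.3,146.4) and (220,209.7). I'll refit with these, then hover, descend and grip.

Run:
```python
from fit import *
d=np.load("w1.npz"); w=ctrl.camera_params("wrist"); T=np.eye(4);T[:3,:3]=d["r"];T[:3,3]=d["p"]
w["pose"]=T@w["T_tool_cam"]; C["w"]=w
import fit
base=fit.pail
def pail2(p):
    q=base(p); y=R(p[2])@np.array([0,1,0]); q["cP"]=q["cr"]+.042*y; q["cM"]=q["cr"]-.042*y; return q
W=[("w","eP",(305.7,138.1)),("w","eM",(301.3,211.7)),("w","cr",(220,179.7)),("w","cP",(219.3,146.4)),("w","cM",(220,209.7))]
k=.4
o=[("top","eP",(301-k,178.4-k)),("top","eM",(328.6-k,189.6-k)),("top","cr",(302.8-k,213.8-k)),
("scene","eP",(205.5-k,251-k)),("scene","eM",(170.5-k,242-k)),("scene","cr",(203.25-k,214.25-k))]
for oo in (W,o,W+o):
    p=fit.fit(pail2,[.545,-.198,-.42,1.42],oo);print("pail",p.round(4),np.degrees(p[2:]),pail2(p)["cr"].round(4))
```

```text
w eP [-2.1 -0.1]
w eM [-1.1  0.5]
w cr [ 0.8 -0.5]
w cP [ 0.1 -0.5]
w cM [2.1 0.5]
pail [ 0.5459 -0.1994 -0.4197  1.4507] [-24.04876433  83.1185378 ] [ 0.4498 -0.1565  0.0727]
top eP [-0.8 -0.6]
top eM [0.5 0.5]
top cr [-0.2  0.1]
scene eP [ 0.3 -0.1]
scene eM [-0.8  0.1]
scene cr [ 0.  -0.1]
pail [ 0.5456 -0.1982 -0.4271  1.4041] [-24.47181398  80.44768318] [ 0.4504 -0.1549  0.0776]
w eP [-2.2 -0.3]
w eM [-1.6  0.3]
w cr [ 0.5 -0.6]
w cP [ 0.  -0.9]
w cM [1.6 0.8]
top eP [-0.5 -0.6]
top eM [0.7 0.4]
top cr [0.1 0.2]
scene eP [-0.  -0.1]
scene eM [-1.1  0.2]
scene cr [-0.2  0.3]
pail [ 0.5457 -0.199  -0.4259  1.4165] [-24.40094362  81.16023626] [ 0.4503 -0.1558  0.0763]
```

```bash
cat > h.py <<'E'
from bench import ctrl
from fit import R
import numpy as np
np.set_printoptions(precision=4,suppress=True)
A=np.radians(-24.3); HX=.5457; HY=-.199; HZ=.060; L=.106
def ori(a,tilt=0):
    c,s=np.cos(a),np.sin(a); O=np.array([[c,0,-s],[s,0,c],[0,-1,0]])
    t=np.array([[np.cos(tilt),-np.sin(tilt),0],[np.sin(tilt),np.cos(tilt),0],[0,0,1]]) # about tool z
    return O@t
def F(n=6):
    v=[]
    for _ in range(n): v.append(ctrl.current_contact_force()); ctrl.sleep(.02)
    return np.mean(v,0)
def crown(th,dx=0,dz=0): # angle from upright, dx along pail x
    return np.array([HX,HY,HZ])+R(A)@np.array([-L*np.sin(th)+dx,0,L*np.cos(th)+dz])
def tcp(c): return c-np.array([0,0,.019])
E
python3 - <<'E'
from h import *
O=ori(A); th=np.radians(81.5); c=tcp(crown(th)); print(c)
ctrl.command_gripper(.45)
ctrl.goto(c+[0,0,.08],O); 
f0=F(); print("air",f0, np.std([ctrl.current_contact_force() for _ in range(5)],0))
print(ctrl.move_l(c,vel=.08,ori=O,contact_N=4)); f0=F(); print("down",f0,ctrl.current_tool_pos(),ctrl.current_t())
np.save("f0.npy",f0)
ctrl.command_gripper(0.0); print("grip",ctrl.current_grip_width()*91, R(A).T@(F()-f0),ctrl.current_tool_pos(),ctrl.current_t())
E
```

```text
[ 0.4502 -0.1559  0.0567]
air [ 0.5798  0.0141 -0.2712] [0. 0. 0.]
False
down [ 0.4539 -0.2867 -0.0275] [ 0.4504 -0.156   0.0571] 6.425
grip 7.766386861838163 [ 0.0242 -0.0565  0.1418] [ 0.4502 -0.1559  0.0567] 7.1333
```

Run:
```python
from h import *
O=ori(A); f0=np.load("f0.npy")
for d in np.arange(74,39,-8.):
    th=np.radians(d); ctrl.move_l(tcp(crown(th)),vel=.06,ori=O)
    f=R(A).T@(F(3)-f0); er=np.array([-np.sin(th),0,np.cos(th)]); et=np.array([np.cos(th),0,np.sin(th)])
    print(d,f,"rad %.2f tan %.2f"%(f@er,f@et),ctrl.current_grip_width()*91)
    if abs(f@er)>5: break
print(ctrl.current_t(),ctrl.current_tool_pos())
```

```text
74.0 [-1.1872  0.0808  0.4092] rad 1.25 tan 0.07 8.302174929213328
66.0 [-1.0673 -0.1337  0.0535] rad 1.00 tan -0.39 8.25113712601814
58.0 [ 0.3844 -0.0212 -0.6358] rad -0.66 tan -0.34 8.275407586670505
50.0 [ 1.6973  0.0122 -1.6039] rad -2.33 tan -0.14 8.425874481379443
42.0 [ 1.1342  0.1065 -1.3256] rad -1.74 tan -0.04 7.8986531031847305
9.3667 [ 0.4811 -0.1698  0.1198]
```

Run:
```python
from h import *
O=ori(A); f0=np.load("f0.npy"); dr=-.0007
for d in [36,30,24,18,12,6,0]:
    th=np.radians(d); er=np.array([-np.sin(th),0,np.cos(th)]); et=np.array([np.cos(th),0,np.sin(th)])
    for k in range(2):
        v=dr*er; ctrl.move_l(tcp(crown(th,v[0],v[2])),vel=.06,ori=O)
        f=R(A).T@(F(3)-f0); fr=f@er
        print(d,k,f,"rad %.2f tan %.2f dr %.2f"%(fr,f@et,dr*1e3))
        if abs(fr)<1.2: break
        dr+=np.clip(.0004*fr,-.001,.001)
    if abs(fr)>6: break
print(ctrl.current_t(),ctrl.current_tool_pos())
import cv2
from crop import patch
from bench import ctrl
t=ctrl.read_camera("top"); s=ctrl.read_camera("scene")
cv2.imwrite("pics/up1.png",np.hstack([patch(s,140,120,120,150,400,500),patch(t,270,130,80,100,400,500)]))
```

```text
36 0 [ 0.9341 -0.07   -1.9709] rad -2.14 tan -0.40 dr -0.70
36 1 [-4.1913 -0.3462  5.161 ] rad 6.64 tan -0.36 dr -1.56
10.05 [ 0.4889 -0.1733  0.1254]
```

View pics/up1.png

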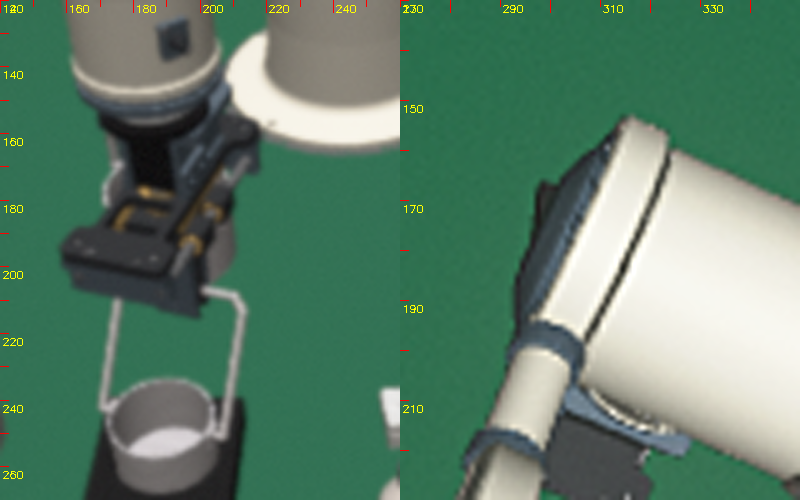

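Grasp holds and the pail is still in its nest. The scene image shows the handle about halfway up. Contact is stiff, about 10 N/mm, so I'll use a smaller gain.

Run:
```python
from h import *
O=ori(A); f0=np.load("f0.npy"); dr=-.0009
for d in [36,30,24,18,12,6,0]:
    th=np.radians(d); er=np.array([-np.sin(th),0,np.cos(th)]); et=np.array([np.cos(th),0,np.sin(th)])
    for k in range(3):
        v=dr*er; ctrl.move_l(tcp(crown(th,v[0],v[2])),vel=.05,ori=O)
        f=R(A).T@(F(3)-f0); fr=f@er
        print(d,k,f,"rad %.2f tan %.2f dr %.2f"%(fr,f@et,dr*1e3),ctrl.current_wrist_torque())
        if -1.2<fr<2: break
        dr+=.0001*np.clip(fr,-6,6)
    if abs(fr)>8: break
print(ctrl.current_t(),ctrl.current_tool_pos())
```

```text
36 0 [-0.0818 -0.2582 -1.3865] rad -1.07 tan -0.88 dr -0.90 [-0.0692 -0.0951 -0.0232]
30 0 [ 0.6179  0.4705 -2.4588] rad -2.44 tan -0.69 dr -0.90 [-0.1196 -0.2774  0.0087]
30 1 [ 0.751   0.3727 -1.7125] rad -1.86 tan -0.21 dr -1.14 [-0.1298 -0.2053  0.0067]
30 2 [-1.6757 -0.5876  0.9738] rad 1.68 tan -0.96 dr -1.33 [-0.0875  0.0539 -0.0248]
24 0 [ 0.0687 -0.2954 -0.8327] rad -0.79 tan -0.28 dr -1.33 [-0.1399 -0.1918 -0.0676]
18 0 [ 0.3699  0.6693 -4.2829] rad -4.19 tan -0.97 dr -1.33 [-0.08   -0.2379 -0.0256]
18 1 [-1.599  -0.5857  1.5021] rad 1.92 tan -1.06 dr -1.75 [-0.0296  0.14    0.0339]
12 0 [-0.3789 -0.3881  1.2216] rad 1.27 tan -0.12 dr -1.75 [-0.2039 -0.0657 -0.0194]
6 0 [ 0.1578 -0.0858 -0.8654] rad -0.88 tan 0.07 dr -1.75 [-0.1369 -0.1694 -0.0391]
0 0 [-0.9982  0.0556 -2.1733] rad -2.17 tan -1.00 dr -1.75 [-0.0555 -0.0174  0.0342]
0 1 [-0.7904 -0.2042 -2.5755] rad -2.58 tan -0.79 dr -1.97 [-0.0572 -0.0023 -0.0333]
0 2 [-0.5782 -0.6653  0.8554] rad 0.86 tan -0.58 dr -2.22 [-0.1288  0.0785 -0.0259]
14.45 [ 0.5458 -0.1991  0.1449]
```

Run:
```python
from h import *
from fit import proj
import cv2
from crop import patch
p=ctrl.current_tool_pos(); r=ctrl.current_eef_rot(); im=ctrl.read_camera("wrist")
w=ctrl.camera_params("wrist"); T=np.eye(4);T[:3,:3]=r;T[:3,3]=p; T=T@w["T_tool_cam"]
c=p+r@np.array([0,-.019,0]); X=R(A)
for dx in (-.002,0,.002):
  print(dx,[proj(c+X@np.array(v),w,T).round(1) for v in ([dx,.05,-.106],[dx,-.05,-.106],[0,.042,0])])
cv2.imwrite("w2.png",im)
cv2.imwrite("pics/w2.png",patch(im,160,90,200,150,800,600))
```

```text
-0.002 [array([254.9, 146.2]), array([255. , 243.3]), array([257.6, 182.3])]
0 [array([257. , 146.2]), array([256.9, 243.3]), array([257.6, 182.3])]
0.002 [array([259.2, 146.2]), array([258.9, 243.3]), array([257.6, 182.3])]
```

View pics/w2.png

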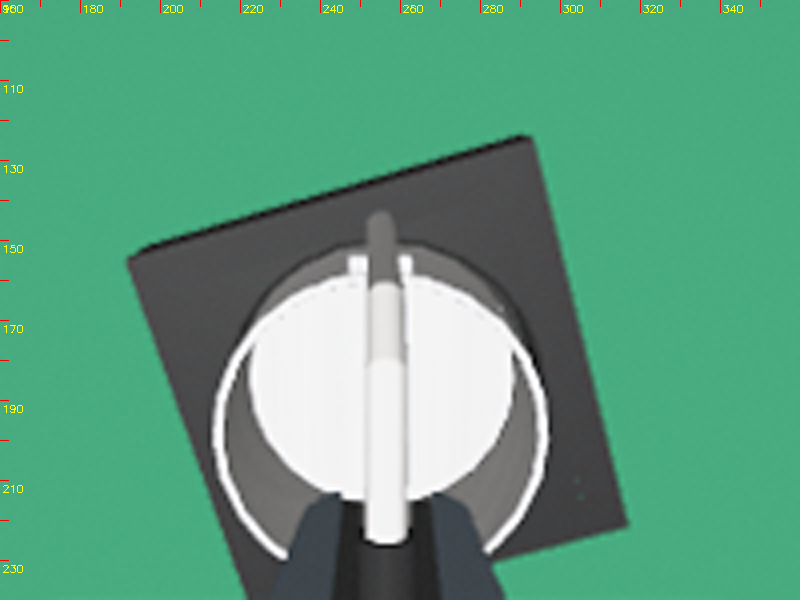

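The wrist view shows the handle edge-on: ear at x≈254.9, crossbar at x≈256.1, rim centre at x≈254.9. That puts the handle within about 1° of upright, with the pail level and seated. Now I'll lift it and carry it to a pose beyond the prong tips.

```bash
cat >> h.py <<'E'
SX,SY,SA=.5650,.2060,np.radians(-16.45)
G=.021
def stcp(x,z,y=0,tilt=np.radians(-10),sx=None,sy=None):
    "TCP pose with crown at stand x,y and world height z"
    O=ori(SA,tilt); c=np.array([SX,SY,0])+R(SA)@np.array([x,y,z]); return c+O@np.array([0,G,0]),O
E
python3 - <<'E'
from h import *
import cv2
from crop import patch
f0=np.load("f0.npy"); O=ori(A); p=ctrl.current_tool_pos()
for dz in (.006,.03):
    ctrl.move_l(p+[0,0,dz],vel=.03,ori=O); print("lift",dz,F(4)-f0)
ctrl.move_l(p+[0,0,.142],vel=.1,ori=O); print(F(4)-f0,ctrl.current_grip_width()*91,ctrl.current_t())
q,O2=stcp(-.13,.305)
mid=(ctrl.current_tool_pos()+q)/2
ctrl.move_l(q,vel=.13,ori=O2)
q,O2=stcp(-.13,.281); ctrl.move_l(q,vel=.05,ori=O2); ctrl.sleep(.5)
print(F(8)-f0,ctrl.current_t(),ctrl.current_tool_pos(),q,ctrl.current_q())
p=ctrl.current_tool_pos(); r=ctrl.current_eef_rot(); im=ctrl.read_camera("wrist"); s=ctrl.read_camera("scene")
np.savez("w3.npz",p=p,r=r); cv2.imwrite("w3.png",im)
cv2.imwrite("pics/w3.png",np.hstack([patch(im,190,20,270,360,450,600),patch(s,290,90,140,240,350,600)]))
E
```

```text
lift 0.006 [-0.5709  0.8315 -4.3386]
lift 0.03 [-0.2727  0.3566 -4.2634]
[-0.1723  0.6309 -5.0352] 8.508727501370918 17.275
[-0.3385  0.3713 -4.448 ] 22.175 [0.4438 0.2418 0.2603] [0.4438 0.2418 0.2603] [26.5582 12.7095 95.327  -7.5194 64.8045 45.7889]
```

View pics/w3.png

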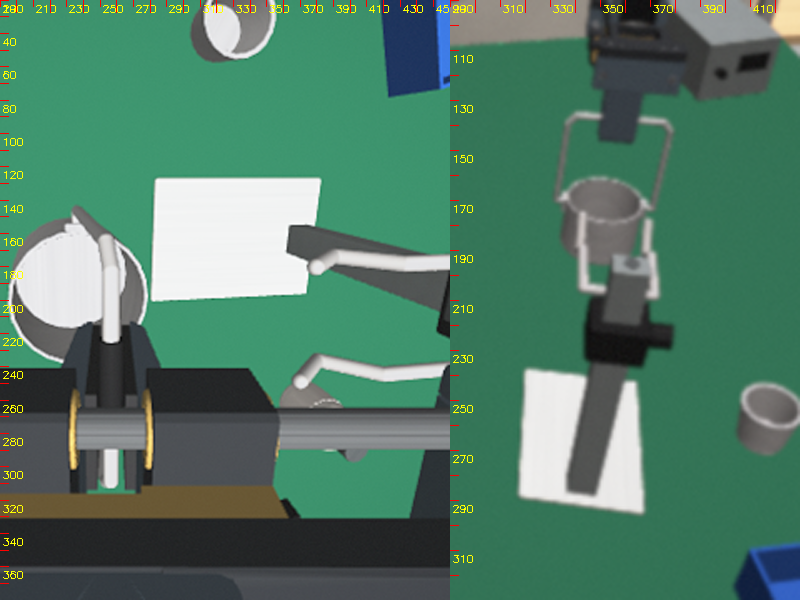

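The pail hangs level from the handle at about 4.4 N. The wrist view shows prong tips at (380,180) and (370.2,248.8), notch kinks at (392.5,169.7) and (381.8,235.8), and rear kinks at (437,177.5) and (422.5,244.2). I'll refit the stand.

Run:
```python
import fit
from fit import *
d=np.load("w3.npz"); w=ctrl.camera_params("wrist"); T=np.eye(4);T[:3,:3]=d["r"];T[:3,3]=d["p"]
w["pose"]=T@w["T_tool_cam"]; C["w"]=w
base=fit.stand
def st(p):
    q=base(p)
    for j,s in enumerate((-.03,.03)): q[f"r{j}"]=np.array([p[0],p[1],0])+R(p[2])@np.array([.024,s,p[3]+.016])
    return q
k=.4
W=[("w","t1",(380,180)),("w","t0",(370.2,248.8)),("w","n1",(392.5,169.7)),("w","n0",(381.8,235.8)),("w","r1",(437,177.5)),("w","r0",(422.5,244.2)),
("w","pl00",(190+152/1.667-.5,20+301/1.667-.5)),("w","pl01",(190+155/1.667-.5,20+178.5/1.667-.5)),("w","pl11",(190+321/1.667-.5,20+178.5/1.667-.5))]
S=[("top","t1",(161.75,180.25)),("top","t0",(183.75,185.5)),("top","n1",(167,171.25)),("top","n0",(187.75,177)),("top","tie1",(173,143.5)),("top","pl10",(220,150.75)),("top","pl01",(171.75,188)),("top","pl00",(206.1,197.8)),("top","post",(182.3,130)),
("scene","pl01",(364.3,241.5)),("scene","pl00",(320.6,237.5)),("scene","pl11",(367.4,294.6)),("scene","pl10",(317.5,288.3)),
("scene","t0",(342.7,175.4)),("scene","t1",(369.2,177.6)),("scene","post",(362,195.2)),("scene","tie0",(343.1,205)),("scene","tie1",(372.4,208.2))]
S=[(a,b,(u-k,v-k)) for a,b,(u,v) in S]
for o in (S,W[:6],W+S):
    p=fit.fit(st,[.565,.206,-.287,.221],o);print(p,np.degrees(p[2]))
```

```text
Traceback (most recent call last):
AttributeError: 'function' object has no attribute 'stand'
```

```bash
cat > refit.py <<'E'
from fit import *
d=np.load("w3.npz"); w=ctrl.camera_params("wrist"); T=np.eye(4);T[:3,:3]=d["r"];T[:3,3]=d["p"]
w["pose"]=T@w["T_tool_cam"]; C["w"]=w
def st(p):
    q=stand(p)
    for j,s in enumerate((-.03,.03)): q[f"r{j}"]=np.array([p[0],p[1],0])+R(p[2])@np.array([.024,s,p[3]+.016])
    return q
k=.4
W=[("w","t1",(380,180)),("w","t0",(370.2,248.8)),("w","n1",(392.5,169.7)),("w","n0",(381.8,235.8)),("w","r1",(437,177.5)),("w","r0",(422.5,244.2)),
("w","pl00",(190+152/1.667-.5,20+301/1.667-.5)),("w","pl01",(190+155/1.667-.5,20+178.5/1.667-.5)),("w","pl11",(190+321/1.667-.5,20+178.5/1.667-.5))]
S=[("top","t1",(161.75,180.25)),("top","t0",(183.75,185.5)),("top","n1",(167,171.25)),("top","n0",(187.75,177)),("top","tie1",(173,143.5)),("top","pl10",(220,150.75)),("top","pl01",(171.75,188)),("top","pl00",(206.1,197.8)),("top","post",(182.3,130)),
("scene","pl01",(364.3,241.5)),("scene","pl00",(320.6,237.5)),("scene","pl11",(367.4,294.6)),("scene","pl10",(317.5,288.3)),
("scene","t0",(342.7,175.4)),("scene","t1",(369.2,177.6)),("scene","post",(362,195.2)),("scene","tie0",(343.1,205)),("scene","tie1",(372.4,208.2))]
S=[(a,b,(u-k,v-k)) for a,b,(u,v) in S]
for o in (S,W[:6],W+S):
    p=fit(st,[.565,.206,-.287,.221],o);print(p,np.degrees(p[2]))
E
python3 refit.py
```

```text
top t1 [ 0.2 -1.1]
top t0 [-0.5 -0.5]
top n1 [-0.6  0.3]
top n0 [-0.5  0.3]
top tie1 [-0.2 -0.2]
top pl10 [-0.3 -0.8]
top pl01 [-0.3  0.8]
top pl00 [-0.4  0.4]
top post [-0.4 -0.1]
scene pl01 [-0.4  1. ]
scene pl00 [-0.8 -0.2]
scene pl11 [-0.1 -0.1]
scene pl10 [-0.4 -0.5]
scene t0 [-0.1  0.4]
scene t1 [-0.5  0.7]
scene post [0.5 0.3]
scene tie0 [-0.2 -0.4]
scene tie1 [-0.9 -0.6]
[ 0.56512256  0.20584215 -0.28963497  0.22259285] -16.5948612782101
w t1 [ 0.3 -2.4]
w t0 [0.2 0.1]
w n1 [0.2 1.8]
w n0 [1.  1.1]
w r1 [-1.4 -1.9]
w r0 [-0.5  0.4]
[ 0.56092648  0.21017056 -0.294205    0.22926429] -16.856705084888777
w t1 [ 0.5 -0.5]
w t0 [ 0.9 -0.4]
w n1 [-0.   3.7]
w n0 [1.3 0.9]
w r1 [-3.  -0.2]
w r0 [-1.4 -0.2]
w pl00 [ 0.2 -0.1]
w pl01 [ 0.6 -0.4]
w pl11 [ 0.8 -1. ]
top t1 [ 0.2 -1. ]
top t0 [-0.6 -0.3]
top n1 [-0.6  0.5]
top n0 [-0.6  0.5]
top tie1 [-0.3 -0.1]
top pl10 [-0.3 -0.6]
top pl01 [-0.3  0.9]
top pl00 [-0.4  0.6]
top post [-0.4  0.1]
scene pl01 [-0.4  0.9]
scene pl00 [-0.8 -0.3]
scene pl11 [-0.2 -0.2]
scene pl10 [-0.4 -0.6]
scene t0 [-0.1  0.1]
scene t1 [-0.5  0.4]
scene post [0.4 0.1]
scene tie0 [-0.3 -0.7]
scene tie1 [-1.  -0.9]
[ 0.56461934  0.20585767 -0.29028736  0.22312289] -16.63224072781891
```

```bash
sed -i 's/^SX,SY,SA=.*/SX,SY,SA=.5647,.2062,np.radians(-16.65)/' h.py
python3 - <<'E'
from h import *
f0=np.load("f0.npy"); S=R(SA).T
q,O=stcp(-.13,.281); ctrl.move_l(q,vel=.03,ori=O)
q,O=stcp(0,.281); print(ctrl.move_l(q,vel=.06,ori=O,contact_N=3)); ctrl.sleep(.5)
fa=F(10); print("in",S@(fa-f0),ctrl.current_tool_pos()-q,ctrl.current_t())
np.save("fa.npy",fa)
q,O=stcp(0,.240); ctrl.move_l(q,vel=.04,ori=O); ctrl.sleep(.3); fa=F(8); np.save("fa.npy",fa)
for z in np.arange(.238,.219,-.002):
    q,O=stcp(0,z); ctrl.move_l(q,vel=.02,ori=O); f=F(4); g=S@(f-fa)
    print(round(z,4),g)
    if abs(g[2])>1.2: break
print(ctrl.current_t())
E
```

```text
False
in [-0.5333  0.2609 -4.6847] [ 0. -0. -0.] 25.5083
0.238 [-0.011  -0.8338  0.0231]
0.236 [0.1449 0.3379 0.2126]
0.234 [-0.026  -0.3683 -0.4865]
0.232 [-0.1781 -0.203  -0.0818]
0.23 [ 0.3078 -0.1806 -0.1487]
0.228 [ 0.283  -0.2572 -0.0242]
0.226 [-0.0009 -0.5377  0.3409]
0.224 [1.3623 0.1623 1.2844]
29.65
```

Run:
```python
from h import *
import cv2
from crop import patch
fa=np.load("fa.npy"); S=R(SA).T; x,z=.001,.2235
for k in range(14):
    q,O=stcp(x,z); ctrl.move_l(q,vel=.02,ori=O); g=S@(F(5)-fa)
    print("x %.2f z %.2f"%(x*1e3,z*1e3),g)
    if abs(g[0])>1: x+=np.clip(.0006*g[0],-.001,.001)
    if g[2]>4.2: 
        if abs(g[0])<1.2: break
    else: z-=.0007
    if g[2]>8: break
print(ctrl.current_t(),x,z); np.save("xz.npy",[x,z])
im=ctrl.read_camera("wrist"); s=ctrl.read_camera("scene")
cv2.imwrite("pics/w4.png",np.hstack([patch(im,190,20,270,360,450,600),patch(s,290,90,140,240,350,600)]))
```

```text
x 1.00 z 223.50 [-0.8837  0.2322  1.5411]
x 1.00 z 222.80 [-1.4403  0.543   2.0722]
x 0.14 z 222.10 [ 2.7267 -0.5253  2.8972]
x 1.14 z 221.40 [-2.3056  0.4139  4.203 ]
x 0.14 z 221.40 [ 2.987  -0.5069  3.8972]
x 1.14 z 220.70 [-2.8467  1.0295  4.8685]
x 0.14 z 220.70 [ 3.2185 -0.4143  3.6437]
x 1.14 z 220.00 [-2.4176  0.9832  5.0386]
x 0.14 z 220.00 [3.5734 0.3208 4.906 ]
x 1.14 z 220.00 [-2.3929  0.9464  5.5626]
x 0.14 z 220.00 [ 3.736  -0.1837  5.1036]
x 1.14 z 220.00 [-1.8719  1.1568  5.4403]
x 0.14 z 220.00 [ 3.853  -0.0063  4.7365]
x 1.14 z 220.00 [-1.2363  1.1338  5.4863]
34.3167 0.0003940378235384209 0.21999999999999997
```

View pics/w4.png

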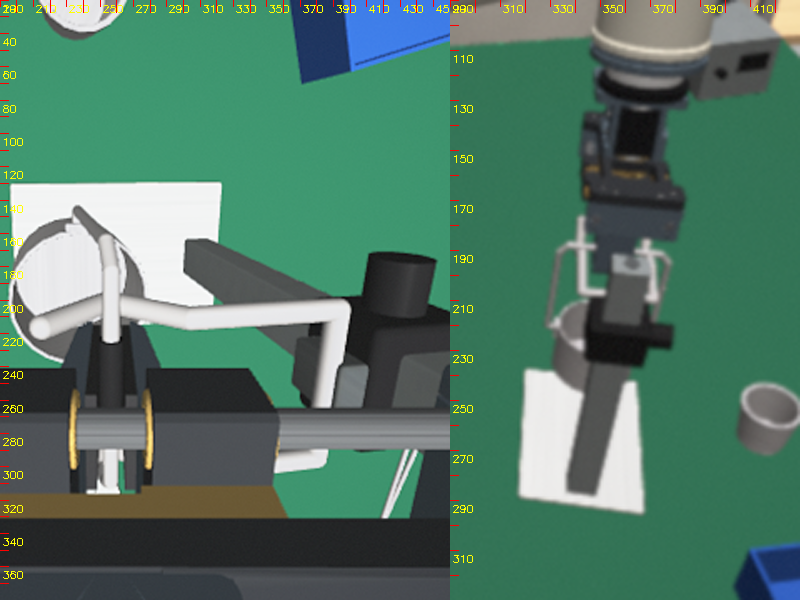

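The crossbar sits in the notch with the sleeve between the prongs, and the hook carries about 5 N, which is the pail's weight. I'll centre x, release, and retract along the tool axis.

Run:
```python
from h import *
import cv2
from crop import patch
fa=np.load("fa.npy"); S=R(SA).T
q,O=stcp(.0008,.220); ctrl.move_l(q,vel=.01,ori=O); print(S@(F(6)-fa))
ctrl.command_gripper(.3); ctrl.sleep(.4); print("open",ctrl.current_grip_width(),S@(F(6)-fa))
ctrl.move_l(q-O[:,1]*.05,vel=.06,ori=O); print(S@(F(4)-fa))
ctrl.move_l(q-O[:,1]*.13,vel=.12,ori=O)
ctrl.move_l(q-O[:,1]*.13+R(SA)@np.array([-.13,0,.06]),vel=.15,ori=O); ctrl.sleep(1)
print(ctrl.current_t(),ctrl.current_contact_force())
im=ctrl.read_camera("wrist"); s=ctrl.read_camera("scene");t=ctrl.read_camera("top")
cv2.imwrite("pics/end.png",np.hstack([patch(im,200,0,280,384,437,600),patch(s,300,140,100,165,363,600)]))
cv2.imwrite("top_end.png",t); cv2.imwrite("scene_end.png",s)
```

```text
[-1.6611  1.1976  5.3129]
open 0.3012219200897374 [-0.0077  0.0312  4.6654]
[0.1619 0.192  4.672 ]
39.7417 [-0.1926 -0.3189  0.0406]
```

View pics/end.png

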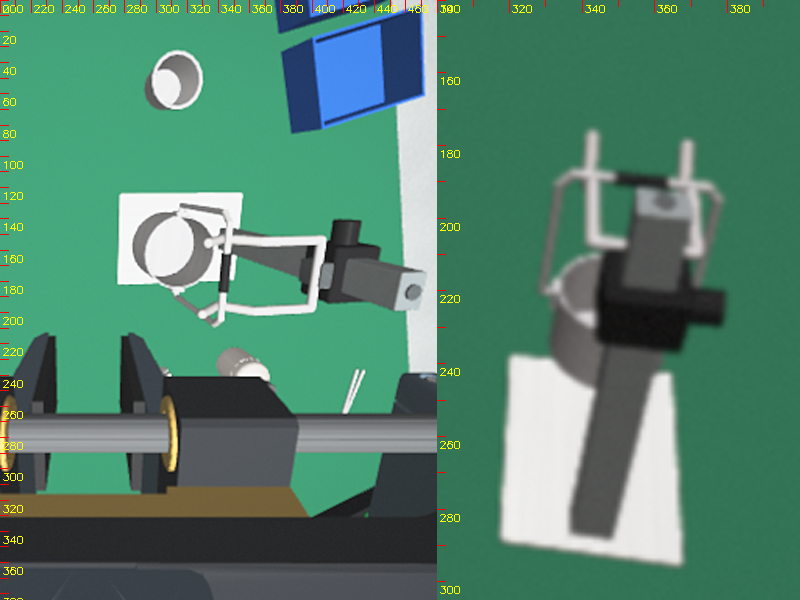

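The pail hangs by its crossbar in both notches with the sleeve between the prongs. The gripper is clear and nothing else has moved, so I'm handing in.

```bash
python3 -c "
from bench import ctrl
print(ctrl.sign_off(),ctrl.current_t())"
```

```text
the job is handed in; nothing more can be done
the job is handed in; nothing more can be done
```

The small pail now hangs by its handle in both notches of the drip hook. I handed the job in at about 40 s, with the gripper clear.

- **Handle:** I swung it up while the pail stayed in its nest. The wrist camera then showed it within about 1° of upright. One correction step was too coarse and pressed on the handle with about 6.6 N, so I went on with smaller steps.
- **Lift:** the pail came out cleanly, at about 4.5 N.
- **Hook:** I felt first contact with the crossbar about 225 mm up, so the notch bottoms are at about 222 mm. That matches most of the camera estimates (221–223 mm). A fit from the wrist image alone gave 229 mm.
- **Release:** I lowered until the hook carried about 5 N, which is the whole pail. Sideways force swung by up to about 3.9 N as I centred the bar in the notch. It was 1.7 N just before I opened the gripper.
- **Last checks:** force readings returned to zero after release. The final pictures show the crossbar in both notches and the sleeve between the prongs. The pail looks level, but I judged that by eye and did not measure its tilt. I steered clear of the bottle, cup and stepped block, but did not re-measure their positions.

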